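Dig the hearing aid remote out of the bedside tray

TASK

The hearing aid remote is stuck at the back of the bamboo tray behind the battery carousel, the steel magnifier and the covered green bowl. Leaving the remote where it is, first clear all three out of its way and stand them on the blue felt mat; then lay the remote face up in the middle of the yellow charging pad, lined up with the pad's length, and only then stand each of the three back in the tray in the very place it had before. Keep everything upright and leave the mug and the alarm clock alone.

Things in the scene. Friction and masses are not known exactly. Their poses are not given: they have to be found in the camera images.
- carousel: Transparent plastic battery carousel with an orange hub: drum 52 mm in diameter and 34 mm high (brass cells show inside), on it a hub 22 mm in diameter that rises from 34 to 62 mm, to be gripped from above. Stands upright on the tray floor at the start; total height 62 mm. Origin: centre of its underside, z up along its axis; yaw has no meaning. About 90 g.
- magnifier: Steel stand magnifier: foot 52 mm in diameter, narrowing as a cone to a barrel 28 mm in diameter that rises from 34 to 62 mm, to be gripped from above; lens on top. Stands upright on the tray floor at the start; total height 62 mm. Origin: centre of its underside, z up along its axis; yaw has no meaning. About 160 g.
- bowl: Covered green glass bowl: foot 40 mm, widest 52 mm in diameter at 12 to 24 mm height, lid with a knob 22 mm in diameter that rises from 34 to 62 mm, to be gripped from above. Stands upright on the tray floor at the start; total height 62 mm. Origin: centre of its underside, z up along its axis; yaw has no meaning. About 200 g.
- remote: Black hearing aid remote, a flat rounded bar 100 x 40 x 18 mm, white slide switch (3 mm proud) and grey keys on its face. Origin: centre of its underside; x along its length, y across its width, z up out of its face. Lies face up on the tray floor, across the tray, 7 to 15 mm behind the row of three: too tight for a finger. About 90 g. Either way round on the pad will do.
- tray: Bamboo tray, fixed: 150 (x) by 216 mm (y), walls 6 thick and 16 high, floor 6 mm above the table; its lid leaf, 6 mm thick, lies flat behind it (79 to 225 mm in +x). Origin: centre of its underside, x to the back, y across, z up. The three stand 64 mm apart along y at x about -38 mm, in any order; the remote's middle is at x about +19 mm, its long side 30 mm from the back wall.
- mat: Blue felt mat fixed on the table, 220 mm (x) by 110 mm (y), 3 mm thick. Origin: centre of its underside. The side area: lies left or right of the tray; each thing's axis must be over it.
- pad: Yellow plastic charging pad fixed on the table, a flat slab 130 mm (x, its length) by 60 mm (y), 8 mm high, with a stub of white cord at one end. Origin: centre of its underside. Lies on the other side of the tray.
- tumbler: Bystander: blue ceramic mug without handle, 68 mm in diameter, 95 mm high. Origin: centre of its underside. Leave alone.
- clock: Bystander: red alarm clock, 45 x 80 x 65 mm. Origin: centre of its underside. Leave alone.

How it is judged:
By the outcome, as a careful person would: the job done as asked, in the order asked, and still so for the second after the job is handed in, with the robot touching nothing.
It also fails if it takes over 131 s, if anything falls off the work surface, if the arm or the gripper's body presses on something with over 40 N, if the wrist force passes 120 N, or if a joint passes its speed limit or range.

ROBOT

A 6-joint arm with a two-finger parallel gripper is mounted at the origin on the work surface. World frame = base frame: x ahead of the robot, y to its left, z up, the work surface at z = 0. Lengths are in mm, angles in rad, forces in N, time in s.
With the tool pointing down it reaches from about 275 to 1000 mm from the base axis. Payload 8.4 kg.
Tool frame: the origin (TCP) lies at the very end of the fingers, on their centre line; the grasp point (between the pads) lies 19 mm behind it; z points along the fingers, y is the line along which they close (so a half turn about z gives the same grasp; the last joint's range is limited). The gripper opens to 85 mm and grips with 20 to 120 N. Pads are 22 mm wide; open, the fingers measure 114 mm over their backs; the gripper's body (76 mm by 85 mm) begins 54 mm behind the grasp point. The pads swing forward as they close: fully open they stand 13 mm farther back than shut.
Start: joints at [1.155, 0.353, 1.633, -0, 1.155, -0.002], TCP at [251.306, 572.253, 231.281] pointing down, gripper open.
Joint ranges: [-2.63, 2.63], [-0.92, 2.1], [0.06, 2.66], [-1.3, 4.44], [0, 2.69], [-3.02, 3.02]. Speed limits (rad/s): [2.22, 2.22, 2.79, 3.14, 3.14, 3.14].

INTERFACE

Orientations are given as [roll, pitch, yaw] about the fixed x, y, z axes, in that order (R = Rz(yaw) Ry(pitch) Rx(roll)).
In Python, from rig import sensors, grab_frame, camera_params, order gives the robot as it stands. The module is installed in compiled form; this text tells all that it offers.
- The arm moves only by the tool move_arm, never from a script. Its argument "motion" is a list of rows, each a list of 7 numbers: the turn, a rotation vector about the tool's x, y, z in a scale on which 1.0 is pi rad, then the shift along the tool's x, y, z in fractions of the full range, 1 being 1 m, then the finger opening in m, from 0 to 0.0854. A call has 1 to 8 rows; each row is the pose to reach, as a shift and turn from the pose commanded when the call began, along the tool's axes at that moment; what a row does not reach only later rows make up. A row lasts 1/8 s, in which the tool goes at most 62.5 mm and 10.7 degrees, less where a joint would pass 70% of its speed; a pose out of reach is approached as far as the arm can. A shift or turn number past 1, either way, is cut back to 1. A call with a gripper value outside its range is refused whole. The fingers move at their own pace and stop on an object; "grip_force" is the grip in N (left out, the last holds). Time passes only in rows, so rows that repeat a pose let the fingers close. It gives the time, the measured TCP pose, the force, the opening and the grip force at its end, in the units of the state.
- sensors.sense(): the state, without advancing time (a new reading comes with each control period).
- grab_frame(name): name is "scene" or "side" or "wrist"; returns (picture, depth): 420x560x3 uint8, red, green, blue; 420x560 float32, mm along the optical axis (not along the pixel's ray), 0 where there is no reading.
- camera_params(name): a dict with "camera_matrix" (3x3 intrinsics, pixels), "world_from_camera" (4x4, takes a point from camera to world coordinates). Camera axes: x right, y down, z forward; pixel columns grow to the right and rows downward; lengths in mm; the calibration is good to about 2 mm. A picture is of the moment at which its call begins: read the wrist's pose just before it. camera_params takes no time and is no camera call; for the wrist camera it gives the pose at the moment of the call.
- order.sign_off(): hands the job in; it is judged then, once.
The state is a dict: "clock": time; "qpos": joint angles; "qvel": joint speeds; "joint_efforts": joint torques, N m; "eef_pos": TCP position; "tcp_rot": TCP orientation; "contact_force": force on the tool from outside, world axes, zero at the start; "wrist_torque": the same for the moment, N m; "opening": opening from 0.0 (shut) to 1.0 (fully open); "grasp_force": force on a finger pad.
Only numpy, scipy, OpenCV 4.12 (cv2) and the standard library are available. Lean on these libraries where they do the work, as an engineer would, in place of code of your own. Each camera call takes 0.05 s, during which the arm holds its last target. There are 200 camera calls.

## Working session

There is one attempt and no reset: what is moved stays moved. The work goes in short steps, Python scripts to look and compute and a tool call to move; the robot and the scene stay as the last step left them, time stands still between calls to the robot, and variables do not carry over. Pictures are saved under pics/ and viewed, at most 14 in all, crops included, and the job is handed in when it is done.

Besides the shell and the picture viewer there is one more tool, called after "Request:" as name(argument=value, ...), one argument or row to a line, values as JSON. move_arm: Moves the arm, as the interface text tells. Its arguments: {"type":"object","properties":{"motion":{"type":"array","items":{"type":"array","items":{"type":"number"}}},"grip_force":{"type":"number"}},"required":["motion"]}

```bash
mkdir -p pics
python3 - <<'E'
from rig import *
import cv2,numpy as np
print(sensors.sense())
for n in("scene","side"):
    p,d=grab_frame(n);cv2.imwrite(f"pics/{n}0.png",p[...,::-1]);np.savez(f"{n}0.npz",p=p,d=d,**camera_params(n))
    c=camera_params(n);print(n,c["camera_matrix"].tolist(),np.round(c["world_from_camera"],3).tolist(),(d>0).mean())
E
```

```text
{'clock': 0.0, 'qpos': array([ 1.15460131e+00,  3.53644685e-01,  1.63412073e+00, -4.29531891e-05,
        1.15520381e+00, -2.42410286e-03]), 'qvel': array([ 0.00082995,  0.00223424,  0.00041998,  0.00155823,  0.0012507 ,
       -0.00015375]), 'joint_efforts': array([ 9.03918244e-04, -6.05243754e+01, -3.42069590e+01,  3.11080230e-04,
        9.19506740e-03, -3.97180486e-06]), 'eef_pos': array([251.12693037, 571.81626748, 230.56958083]), 'tcp_rot': array([-3.14021599e+00,  3.59359221e-05,  2.72783913e+00]), 'contact_force': array([ 0.05343773, -0.95824191,  0.87320973]), 'wrist_torque': array([0.02919219, 0.0532244 , 0.01587547]), 'grasp_force': 0.0, 'opening': 0.9934629752064063}
scene [[457.8556514021424, 0.0, 280.4604615519907], [0.0, 457.8556514021424, 213.80169044144733], [0.0, 0.0, 1.0]] [[-0.894, 0.274, -0.356, 946.917], [0.449, 0.525, -0.724, 655.254], [-0.011, -0.806, -0.591, 562.402], [0.0, 0.0, 0.0, 1.0]] 0.9960374149659864
side [[498.1979075545809, 0.0, 275.5817650016076], [0.0, 498.1979075545809, 217.702501248097], [0.0, 0.0, 1.0]] [[0.993, -0.08, 0.092, 508.012], [-0.122, -0.647, 0.753, -771.437], [-0.0, -0.758, -0.652, 699.718], [0.0, 0.0, 0.0, 1.0]] 0.9960841836734694
```

View pics/scene0.png

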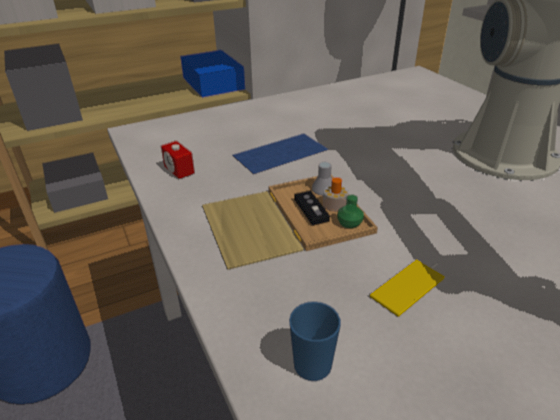

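View pics/side0.png

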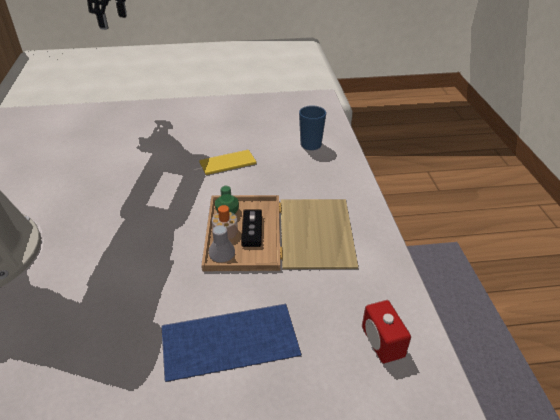

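The scene view shows the tray at about (320,205), with magnifier (323,175), carousel (336,192), bowl (350,212) and remote (311,207). The mat is at (280,152), the pad at (408,287), the mug at (313,340) and the clock at (177,160). The side view agrees: tray (242,232), mat (230,340), pad (230,162), clock (386,330), mug (312,128).

```bash
cat > h.py <<'E'
import numpy as np,cv2
def cam(f):
    z=np.load(f);return z["p"],z["d"],z["camera_matrix"],z["world_from_camera"]
def ray(uv,K,T,z):
    uv=np.atleast_2d(uv).astype(float);d=np.c_[uv,np.ones(len(uv))]@np.linalg.inv(K).T@T[:3,:3].T
    o=T[:3,3];return o+d*((z-o[2])/d[:,2])[:,None]
def cloud(d,K,T):
    v,u=np.indices(d.shape);c=np.stack([u,v,np.ones_like(u)],-1)@np.linalg.inv(K).T*d[...,None]
    return c@T[:3,:3].T+T[:3,3]
def big(m):
    n,l,s,_=cv2.connectedComponentsWithStats(m.astype(np.uint8));return l==1+s[1:,4].argmax()
def rect(xy):
    (c,(w,h),a)=cv2.minAreaRect(xy.astype(np.float32))
    if w<h:w,h,a=h,w,a-90
    return np.round([*c,w,h,a],1)
E
python3 - <<'E'
from h import *
for n in("scene","side"):
    p,d,K,T=cam(n+"0.npz");W=cloud(d,K,T);hsv=cv2.cvtColor(p,cv2.COLOR_RGB2HSV);H,S,V=[hsv[...,i].astype(int) for i in range(3)]
    ontab=(W[...,2]<130)&(W[...,2]>-10)&(W[...,0]>250)&(W[...,0]<1100)&(abs(W[...,1])<500)
    print(n)
    def outl(m,z):
        c=max(cv2.findContours(m.astype(np.uint8),0,1)[0],key=len)[:,0];return ray(c,K,T,z)[:,:2]
    for name,m,z in (("pad",(H>22)&(H<32)&(S>200),8),("mat",(H>105)&(H<125)&(S>100)&(W[...,2]<20),3),
        ("remote",(V<60)&(W[...,2]>8)&(W[...,2]<40),24),("orange",(H<14)&(S>170)&(V>100)&(W[...,2]<85)&(W[...,2]>36),68),("green",(H>50)&(H<85)&(S>80),68),("red",((H<6)|(H>174))&(S>150),65),
        ("mug",(H>95)&(H<112)&(W[...,2]>30)&(S>70),95),("bamboo",(H>8)&(H<30)&(S>50),6)):
        m=big(m&ontab);w=W[m];q=np.percentile(w,[3,50,97],axis=0)
        print(name,m.sum(),"rect",rect(outl(m,z)),"cloud",np.round(q).tolist())
    # object top points by depth, in tray zone
    m=ontab&(W[...,2]>50)&(W[...,2]<85)&(W[...,0]>450)&(W[...,0]<760)&(abs(W[...,1])<200)
    k,l,s,c=cv2.connectedComponentsWithStats(m.astype(np.uint8))
    for i in range(1,k):
        if s[i,4]>15:
            w=W[l==i];t=w[w[:,2]>np.percentile(w[:,2],60)];print("tall",s[i],np.round(w.mean(0)),np.round(t.mean(0)),p[l==i].mean(0).round())
E
```

```text
scene
pad 1975 rect [515.6 258.1 131.4  59.2  14.6] cloud [[458.0, 226.0, 7.0], [521.0, 261.0, 10.0], [577.0, 294.0, 11.0]]
mat 1670 rect [ 491.6 -266.2  217.1  103.3    5.6] cloud [[393.0, -313.0, 3.0], [500.0, -260.0, 5.0], [595.0, -212.0, 7.0]]
remote 599 rect [557.3   3.5 110.9  46.3  83.6] cloud [[536.0, -47.0, 12.0], [561.0, 6.0, 25.0], [576.0, 45.0, 27.0]]
orange 353 rect [ 748.2 -261.9  113.6   46.5  -86.6] cloud [[723.0, -327.0, 38.0], [745.0, -268.0, 60.0], [767.0, -259.0, 63.0]]
green 531 rect [527.9 103.4  99.5  45.4  39.6] cloud [[491.0, 59.0, 15.0], [513.0, 76.0, 38.0], [529.0, 91.0, 70.0]]
red 617 rect [ 751.9 -244.1  164.3   55.9   86.9] cloud [[722.0, -325.0, 8.0], [745.0, -265.0, 49.0], [768.0, -259.0, 63.0]]
mug 2721 rect [743.7 332.6 107.3  64.3  57.5] cloud [[703.0, 285.0, 33.0], [732.0, 316.0, 71.0], [764.0, 347.0, 97.0]]
bamboo 8624 rect [596.9 -16.3 323.  237.9  -6.5] cloud [[489.0, -112.0, 4.0], [634.0, 10.0, 8.0], [753.0, 104.0, 41.0]]
tall [318 162  14  14 166] [491. -58.  64.] [488. -62.  70.] [107. 106. 107.]
tall [331 177  11  14 133] [500.   3.  63.] [498.  -0.  69.] [136.  70.  22.]
tall [346 194  12  15 142] [508.  70.  63.] [505.  67.  69.] [50. 84. 55.]
sideTraceback (most recent call last):
  File "<stdin>", line 11, in <module>
  File "h.py", line 11, in big
    n,l,s,_=cv2.connectedComponentsWithStats(m.astype(np.uint8));return l==1+s[1:,4].argmax()
                                                                             ~~~~~~~~~~~~~~^^
ValueError: attempt to get argmax of an empty sequence
```

Units first: turns go in shares of pi rad. So 0.64 rad / 3.1416 = 0.2037.

Request:
move_arm(
  motion=[
    [0, 0, 0.0255, -0.0275, -0.027, -0.006, 0.085],
    [0, 0, 0.0509, -0.055, -0.054, -0.0125, 0.085],
    [0, 0, 0.0764, -0.0825, -0.081, -0.019, 0.085],
    [0, 0, 0.1019, -0.11, -0.108, -0.025, 0.085],
    [0, 0, 0.1273, -0.1375, -0.135, -0.031, 0.085],
    [0, 0, 0.1528, -0.165, -0.162, -0.0375, 0.085],
    [0, 0, 0.1783, -0.1925, -0.189, -0.044, 0.085],
    [0, 0, 0.2037, -0.22, -0.216, -0.05, 0.085],
  ],
)

```text
clock: 1.1
eef_pos: [366.1, 284.8, 281.3]
tcp_rot: [-3.141, 0.0, 2.085]
contact_force: [0.4, 0.2, 0.5]
opening: 0.995
grasp_force: 0.0
```

Run:
```python
from h import *
from rig import sensors
s=sensors.sense();print(s["eef_pos"],s["tcp_rot"],s["clock"])
n="side"
p,d,K,T=cam(n+"0.npz");W=cloud(d,K,T);hsv=cv2.cvtColor(p,cv2.COLOR_RGB2HSV);H,S,V=[hsv[...,i].astype(int) for i in range(3)]
ontab=(W[...,2]<130)&(W[...,2]>-10)&(W[...,0]>250)&(W[...,0]<1100)&(abs(W[...,1])<500)
def outl(m,z):
    c=max(cv2.findContours(m.astype(np.uint8),0,1)[0],key=len)[:,0];return ray(c,K,T,z)[:,:2]
for name,m,z in (("pad",(H>22)&(H<32)&(S>180),8),("mat",(H>105)&(H<125)&(S>100)&(W[...,2]<20),3),("remote",(V<60)&(W[...,2]>8)&(W[...,2]<40)&(abs(W[...,1])<100)&(W[...,0]<650),24),("bamboo",(H>8)&(H<30)&(S>50),6)):
    m=m&ontab
    if m.sum()<20: print(name,"none");continue
    m=big(m);print(name,m.sum(),rect(outl(m,z)),np.round(np.percentile(W[m],[3,50,97],axis=0)).tolist())
m=ontab&(W[...,2]>50)&(W[...,2]<85)&(W[...,0]>450)&(W[...,0]<760)&(abs(W[...,1])<200)
k,l,s,c=cv2.connectedComponentsWithStats(m.astype(np.uint8))
for i in range(1,k):
    if s[i,4]>15:
        w=W[l==i];t=w[w[:,2]>np.percentile(w[:,2],60)];print("tall",s[i],np.round(w.mean(0)),np.round(t.mean(0)),p[l==i].mean(0).round())
```

```text
[366.05366885 284.75482968 281.3385309 ] [-3.14137847e+00  6.16497764e-05  2.08529415e+00] 1.1
pad none
mat 7030 [ 491.3 -268.1  218.1  107.8    5.5] [[390.0, -322.0, 1.0], [488.0, -272.0, 4.0], [593.0, -217.0, 6.0]]
remote 607 [550.4 -14.7 110.5  40.   84.3] [[531.0, -56.0, 12.0], [550.0, -23.0, 24.0], [572.0, 36.0, 27.0]]
bamboo 8885 [607.4  -7.8 301.7 234.1  -6.5] [[463.0, -119.0, 4.0], [625.0, -31.0, 7.0], [748.0, 92.0, 40.0]]
tall [220 186  11  13 117] [504.  60.  62.] [504.  64.  68.] [60. 92. 66.]
tall [218 205  11  14 134] [497.  -5.  64.] [497.  -1.  69.] [141.  74.  36.]
tall [212 225  16  17 211] [487. -69.  64.] [487. -64.  70.] [120. 118. 120.]
```

To row units: 0.64 rad / 3.1416 = 0.2037.

Request:
move_arm(
  motion=[
    [0, 0, 0.0255, -0.038, -0.005, -0.006, 0.085],
    [0, 0, 0.0509, -0.076, -0.01, -0.0125, 0.085],
    [0, 0, 0.0764, -0.114, -0.016, -0.018, 0.085],
    [0, 0, 0.1019, -0.152, -0.021, -0.025, 0.085],
    [0, 0, 0.1273, -0.19, -0.026, -0.031, 0.085],
    [0, 0, 0.1528, -0.228, -0.031, -0.037, 0.085],
    [0, 0, 0.1783, -0.266, -0.037, -0.043, 0.085],
    [0, 0, 0.2037, -0.304, -0.042, -0.049, 0.085],
  ],
)

```text
clock: 2.1
eef_pos: [479.7, -0.3, 330.3]
tcp_rot: [-3.141, 0.0, 1.445]
contact_force: [-0.3, 0.6, 0.3]
opening: 0.993
grasp_force: 0.0
```

Run:
```python
from rig import *
import cv2,numpy as np
c=camera_params("wrist");p,d=grab_frame("wrist");cv2.imwrite("pics/w1.png",p[...,::-1]);np.savez("w1.npz",p=p,d=d,**c)
print(np.round(c["camera_matrix"],1).tolist(),np.round(c["world_from_camera"],3).tolist(),(d>0).mean(),sensors.sense()["eef_pos"],sensors.sense()["tcp_rot"])
```

```text
[[328.0, 0.0, 274.7], [0.0, 328.0, 205.2], [0.0, 0.0, 1.0]] [[0.992, -0.117, -0.04, 490.467], [-0.124, -0.94, -0.319, 81.065], [-0.0, 0.321, -0.947, 472.733], [0.0, 0.0, 0.0, 1.0]] 0.9958886054421768 [481.55039765  -3.42469019 331.05535621] [3.13958821e+00 2.25992908e-03 1.44076751e+00]
```

View pics/w1.png

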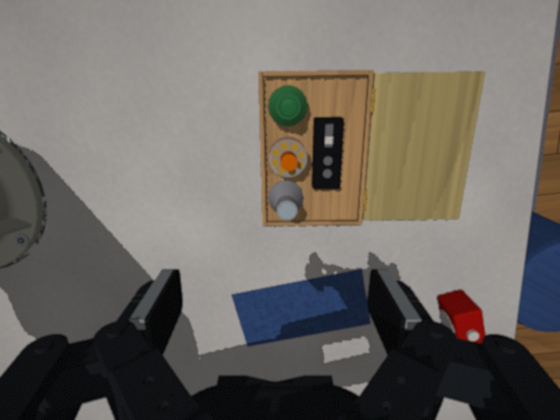

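The wrist view shows the tray at (262–373, 70–227), green knob (288,105), orange hub (289,162), magnifier lens (288,210), remote (328,153), and the mat at (300,307).

```bash
cat > w.py <<'E'
from h import *
def meas(f):
    p,d,K,T=cam(f);W=cloud(d,K,T);hsv=cv2.cvtColor(p,cv2.COLOR_RGB2HSV);H,S,V=[hsv[...,i].astype(int) for i in range(3)]
    area=(W[...,0]>440)&(W[...,0]<760)&(abs(W[...,1])<140)
    m=area&(W[...,2]>63)&(W[...,2]<80)
    k,l,s,c=cv2.connectedComponentsWithStats(m.astype(np.uint8))
    for i in range(1,k):
        if s[i,4]>15:
            ct=max(cv2.findContours((l==i).astype(np.uint8),0,1)[0],key=len)[:,0]
            (u,v),r=cv2.minEnclosingCircle(ct.astype(np.float32));print("top",(round(u,1),round(v,1),round(r,1)),s[i,4],"ray",ray([u,v],K,T,68).round(1)[0],"cloud",W[l==i].mean(0).round(1))
    def outl(m,z):
        c=max(cv2.findContours(m.astype(np.uint8),0,1)[0],key=len)[:,0];return ray(c,K,T,z)[:,:2]
    m=big((V<70)&area&(W[...,2]>14)&(W[...,2]<40)&(W[...,0]>515));m=cv2.morphologyEx(m.astype(np.uint8),cv2.MORPH_CLOSE,np.ones((15,15)));print("remote",rect(outl(m,24)))
    m=(H>8)&(H<30)&(S>50)&area&(W[...,2]<40);print("bamboo",rect(outl(big(m),6)))
    return p,d,K,T,W,H,S,V
if __name__=="__main__":
    import sys;meas(sys.argv[1])
E
python3 w.py w1.npz
python3 - <<'E'
from rig import *
for i in range(3):
    s=sensors.sense();print(s["eef_pos"],s["tcp_rot"],s["clock"])
    grab_frame("scene")
E
```

```text
top (288.1, 106.9, 9.4) 268 ray [504.2  64.7  68. ] cloud [504.5  64.5  67.5]
top (288.4, 162.3, 8.7) 237 ray [497.3  -1.2  68. ] cloud [497.2  -1.1  67.8]
top (286.3, 209.8, 10.5) 342 ray [487.6 -63.4  68. ] cloud [487.6 -63.3  68.2]
remote [551.7  -5.7  99.1  40.2  83.4]
bamboo [608.2 -13.9 299.8 220.8  -6.4]
[481.55039765  -3.42469019 331.05535621] [3.13958821e+00 2.25992908e-03 1.44076751e+00] 2.15
[480.72771197  -1.59431296 330.60279293] [3.14057394e+00 9.11310621e-04 1.44335044e+00] 2.2
[ 4.79884648e+02 -1.84473924e-01  3.30153768e+02] [-3.14134142e+00  5.24139347e-05  1.44538671e+00] 2.25
```

```bash
python3 - <<'E'
from rig import *
import numpy as np
c=camera_params("wrist");print(sensors.sense()["eef_pos"],sensors.sense()["qvel"].round(3));p,d=grab_frame("wrist");np.savez("w2.npz",p=p,d=d,**c)
E
python3 w.py w2.npz
```

```text
[479.3654915    0.73811921 329.89691673] [ 0.027 -0.007  0.014  0.005  0.001 -0.   ]
top (288.7, 108.0, 9.4) 266 ray [504.3  64.5  68. ] cloud [504.2  64.5  67.6]
top (289.0, 163.0, 8.6) 236 ray [497.5  -1.   68. ] cloud [497.3  -1.1  67.8]
top (286.8, 210.6, 10.5) 342 ray [487.9 -63.3  68. ] cloud [487.8 -63.3  68.2]
remote [551.4  -5.7  99.3  40.7  83.4]
bamboo [608.1 -13.8 299.8 220.8  -6.3]
```

To row units: -0.01 rad / 3.1416 = -0.0032.

Request:
move_arm(
  motion=[
    [0, 0, -0.0032, -0.0105, 0.0026, 0.033, 0.05],
    [0, 0, -0.0032, -0.021, 0.0052, 0.067, 0.05],
    [0, 0, -0.0032, -0.0315, 0.0078, 0.1, 0.05],
    [0, 0, -0.0032, -0.042, 0.0105, 0.133, 0.05],
    [0, 0, -0.0032, -0.0525, 0.013, 0.167, 0.05],
    [0, 0, -0.0032, -0.0628, 0.0157, 0.2, 0.05],
    [0, 0, -0.0032, -0.0628, 0.0157, 0.2, 0.05],
    [0, 0, -0.0032, -0.0628, 0.0157, 0.2, 0.05],
  ],
)

```text
clock: 3.35
eef_pos: [487.9, -62.5, 131.2]
tcp_rot: [3.141, -0.0, 1.459]
contact_force: [-0.2, 0.1, -0.1]
opening: 0.583
grasp_force: 0.0
```

```bash
python3 - <<'E'
from rig import *
import cv2,numpy as np
c=camera_params("wrist");p,d=grab_frame("wrist");cv2.imwrite("pics/w3.png",p[...,::-1]);np.savez("w3.npz",p=p,d=d,**c)
s=sensors.sense();print(s["eef_pos"],s["tcp_rot"],s["opening"],s["clock"])
E
python3 w.py w3.npz
```

```text
[488.25113044 -62.5806219  131.5905563 ] [ 3.13991351e+00 -1.51469994e-04  1.45869542e+00] 0.5810351813969601 3.4
top (278.3, 8.9, 20.3) 941 ray [504.3  62.9  68. ] cloud [504.2  61.3  67.4]
top (278.0, 128.5, 18.2) 982 ray [497.3  -1.1  68. ] cloud [497.4  -1.2  67.9]
top (274.1, 223.3, 20.5) 1261 ray [487.9 -63.1  68. ] cloud [487.9 -63.   68.1]
remote [551.1  -5.9  98.1  40.5  83.4]
bamboo [601.6 -26.4 291.2 193.8  -6.3]
```

View pics/w3.png

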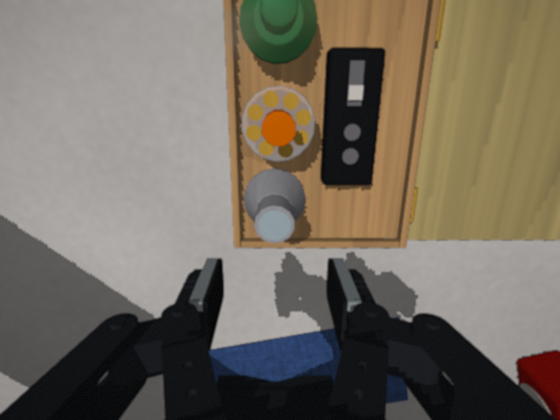

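Request:
move_arm(
  motion=[
    [0, 0, 0, 0, 0, 0.03, 0.05],
    [0, 0, 0, 0, 0, 0.06, 0.05],
    [0, 0, 0, 0, 0, 0.08, 0.05],
    [0, 0, 0, 0, 0, 0.086, 0.05],
    [0, 0, 0, 0, 0, 0.086, 0.05],
    [0, 0, 0, 0, 0, 0.086, 0.0],
    [0, 0, 0, 0, 0, 0.086, 0.0],
    [0, 0, 0, 0, 0, 0.086, 0.0],
  ],
  grip_force=40,
)

```text
clock: 4.4
eef_pos: [488.3, -63.3, 45.4]
tcp_rot: [3.14, -0.0, 1.458]
contact_force: [-1.0, 0.5, 6.5]
opening: 0.306
grasp_force: 38.9
```

Request:
move_arm(
  motion=[
    [0, 0, 0, 0, 0, -0.01, 0],
    [0, 0, 0, 0, 0, -0.046, 0],
    [0, 0, 0, 0, 0, -0.082, 0],
    [0, 0, 0, -0.03, -0.006, -0.082, 0],
    [0, 0, 0, -0.08, -0.016, -0.082, 0],
    [0, 0, 0, -0.135, -0.027, -0.082, 0],
    [0, 0, 0, -0.187, -0.0375, -0.082, 0],
    [0, 0, 0, -0.217, -0.0435, -0.082, 0],
  ],
)

```text
clock: 5.4
eef_pos: [418.9, -276.1, 127.1]
tcp_rot: [3.141, 0.001, 1.456]
contact_force: [-0.2, 0.4, -1.0]
opening: 0.313
grasp_force: 39.8
```

Request:
move_arm(
  motion=[
    [0, 0, 0, 0, 0, 0.005, 0],
    [0, 0, 0, 0, 0, 0.035, 0],
    [0, 0, 0, 0, 0, 0.065, 0],
    [0, 0, 0, 0, 0, 0.078, 0],
    [0, 0, 0, 0, 0, 0.0835, 0],
    [0, 0, 0, 0, 0, 0.0835, 0],
    [0, 0, 0, 0, 0, 0.0835, 0.05],
    [0, 0, 0, 0, 0, 0.0835, 0.05],
  ],
)

```text
clock: 6.4
eef_pos: [420.4, -274.3, 43.5]
tcp_rot: [3.14, 0.001, 1.458]
contact_force: [0.5, -0.5, -0.4]
opening: 0.585
grasp_force: 0.0
```

Run:
```python
from rig import *
s=sensors.sense();print(s["eef_pos"],s["tcp_rot"],s["opening"],s["contact_force"],s["clock"])
```

```text
[ 420.35508535 -274.26089619   43.46358831] [3.14034306e+00 6.33414340e-04 1.45780582e+00] 0.5851033565159274 [ 0.54048409 -0.46878774 -0.3559722 ] 6.4
```

Request:
move_arm(
  motion=[
    [0, 0, 0, 0, 0, -0.03, 0.05],
    [0, 0, 0, 0, 0, -0.084, 0.05],
    [0, 0, 0, 0.03, 0.005, -0.084, 0.05],
    [0, 0, 0, 0.085, 0.014, -0.084, 0.05],
    [0, 0, 0, 0.14, 0.023, -0.084, 0.05],
    [0, 0, 0, 0.195, 0.032, -0.084, 0.05],
    [0, 0, 0, 0.245, 0.04, -0.084, 0.05],
    [0, 0, 0, 0.2797, 0.046, -0.084, 0.05],
  ],
)

```text
clock: 7.4
eef_pos: [497.7, 0.9, 127.3]
tcp_rot: [3.141, -0.0, 1.459]
contact_force: [0.2, -0.7, 0.5]
opening: 0.586
grasp_force: 0.0
```

Request:
move_arm(
  motion=[
    [0, 0, 0, 0, 0, 0.01, 0.05],
    [0, 0, 0, 0, 0, 0.04, 0.05],
    [0, 0, 0, 0, 0, 0.07, 0.05],
    [0, 0, 0, 0, 0, 0.083, 0.05],
    [0, 0, 0, 0, 0, 0.083, 0.05],
    [0, 0, 0, 0, 0, 0.083, 0.05],
  ],
)

```text
clock: 8.15
eef_pos: [497.7, -1.5, 44.6]
tcp_rot: [3.14, -0.0, 1.457]
contact_force: [-0.2, 0.0, 0.5]
opening: 0.589
grasp_force: 0.0
```

```bash
python3 - <<'E'
from rig import *
import cv2,numpy as np
s=sensors.sense();print(s["eef_pos"],s["tcp_rot"],s["opening"],s["contact_force"],s["clock"])
c=camera_params("wrist");p,d=grab_frame("wrist");cv2.imwrite("pics/w4.png",p[...,::-1]);np.savez("w4.npz",p=p,d=d,**c)
E
python3 w.py w4.npz
```

```text
[497.68809279  -1.50737496  44.57108236] [ 3.14041757e+00 -1.02571693e-04  1.45749064e+00] 0.5894275212657976 [-0.20348557  0.03368726  0.49917227] 8.15
top (271.8, 137.3, 30.1) 2705 ray [504.7  65.4  68. ] cloud [504.8  65.3  67.6]
top (207.7, 303.7, 33.7) 1066 ray [469.5  -1.1  68. ] cloud [469.6   6.8  71.9]
top (273.0, 294.0, 25.6) 1943 ray [497.7   0.5  68. ] cloud [4.976e+02 1.000e-01 6.760e+01]
top (341.0, 303.4, 34.0) 1068 ray [526.   -7.4  68. ] cloud [5.277e+02 3.000e-01 7.190e+01]
remote [550.9  -3.3  98.1  40.7  83.7]
bamboo [577.2 -11.7 241.  224.6  -6.4]
```

View pics/w4.png

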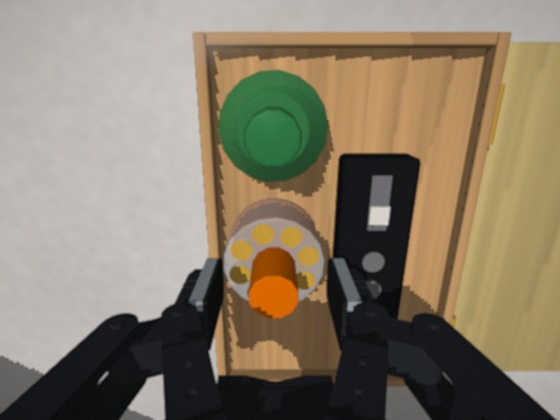

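The wrist view shows the orange hub (273,290) centred between the pads (215 and 340), with clear space around it. Gripping now.

Request:
move_arm(
  motion=[
    [0, 0, 0, 0, 0, 0, 0],
    [0, 0, 0, 0, 0, 0, 0],
    [0, 0, 0, 0, 0, 0, 0],
    [0, 0, 0, 0, 0, 0, 0],
    [0, 0, 0, 0, 0, -0.01, 0],
    [0, 0, 0, 0, 0, -0.046, 0],
    [0, 0, 0, 0, 0, -0.082, 0],
    [0, 0, 0, 0, 0, -0.082, 0],
  ],
)

```text
clock: 9.2
eef_pos: [499.0, -1.2, 128.8]
tcp_rot: [3.136, -0.001, 1.458]
contact_force: [-0.2, 0.1, -1.6]
opening: 0.242
grasp_force: 39.5
```

Request:
move_arm(
  motion=[
    [0, 0, 0, -0.03, 0.003, 0, 0],
    [0, 0, 0, -0.085, 0.0075, 0, 0],
    [0, 0, 0, -0.14, 0.0125, 0, 0],
    [0, 0, 0, -0.19, 0.017, 0, 0],
    [0, 0, 0, -0.235, 0.021, 0, 0],
    [0, 0, 0, -0.265, 0.0237, 0, 0],
    [0, 0, 0, -0.265, 0.0237, 0, 0],
    [0, 0, 0, -0.265, 0.0237, 0, 0],
  ],
)

```text
clock: 10.2
eef_pos: [490.1, -266.5, 125.1]
tcp_rot: [-3.14, -0.001, 1.457]
contact_force: [-0.6, 0.2, -0.8]
opening: 0.241
grasp_force: 39.5
```

Request:
move_arm(
  motion=[
    [0, 0, 0, 0, 0, 0.005, 0],
    [0, 0, 0, 0, 0, 0.035, 0],
    [0, 0, 0, 0, 0, 0.065, 0],
    [0, 0, 0, 0, 0, 0.078, 0],
    [0, 0, 0, 0, 0, 0.0843, 0],
    [0, 0, 0, 0, 0, 0.0843, 0],
    [0, 0, 0, 0, 0, 0.0843, 0.045],
    [0, 0, 0, 0, 0, 0.0843, 0.045],
  ],
)

```text
clock: 11.2
eef_pos: [491.2, -267.5, 42.1]
tcp_rot: [3.14, 0.001, 1.458]
contact_force: [-0.9, -0.4, -0.1]
opening: 0.527
grasp_force: 0.0
```

Request:
move_arm(
  motion=[
    [0, 0, 0, 0, 0, -0.035, 0.05],
    [0, 0, 0, 0, 0, -0.085, 0.05],
    [0, 0, 0, 0.04, -0.003, -0.085, 0.05],
    [0, 0, 0, 0.1, -0.0072, -0.085, 0.05],
    [0, 0, 0, 0.16, -0.0116, -0.085, 0.05],
    [0, 0, 0, 0.22, -0.016, -0.085, 0.05],
    [0, 0, 0, 0.28, -0.0204, -0.085, 0.05],
    [0, 0, 0, 0.3313, -0.0241, -0.085, 0.05],
  ],
)

```text
clock: 12.2
eef_pos: [504.3, 66.8, 127.0]
tcp_rot: [3.14, -0.0, 1.458]
contact_force: [0.5, 0.1, 0.0]
opening: 0.586
grasp_force: 0.0
```

Request:
move_arm(
  motion=[
    [0, 0, 0, 0, 0, 0, 0.05],
    [0, 0, 0, 0, 0, 0.04, 0.05],
    [0, 0, 0, 0, 0, 0.07, 0.05],
    [0, 0, 0, 0, 0, 0.083, 0.05],
    [0, 0, 0, 0, 0, 0.083, 0.05],
    [0, 0, 0, 0, 0, 0.083, 0.05],
  ],
)

```text
clock: 12.95
eef_pos: [505.0, 64.5, 44.4]
tcp_rot: [3.14, -0.0, 1.457]
contact_force: [0.5, 1.0, 0.0]
opening: 0.586
grasp_force: 0.0
```

```bash
python3 - <<'E'
from rig import *
import cv2,numpy as np
s=sensors.sense();print(s["eef_pos"],s["tcp_rot"],s["opening"],s["contact_force"],s["clock"])
c=camera_params("wrist");p,d=grab_frame("wrist");np.savez("w5.npz",p=p,d=d,**c)
E
python3 w.py w5.npz
```

```text
[504.97484142  64.4630461   44.44537651] [ 3.14015037e+00 -3.06872214e-04  1.45741101e+00] 0.5863878597222868 [0.45077778 0.98990355 0.0486303 ] 12.95
top (273.0, 292.9, 25.0) 1845 ray [505.1  67.2  68. ] cloud [505.   66.6  67.3]
top (208.1, 303.2, 34.1) 1061 ray [477.   65.2  68. ] cloud [476.9  72.8  71.8]
top (341.0, 303.3, 34.0) 1068 ray [533.3  58.8  68. ] cloud [535.   66.3  71.8]
remote [566.7  35.7  47.9  22.4 -58.5]
bamboo [585.4   3.2 254.  192.7  -6.5]
```

Request:
move_arm(
  motion=[
    [0, 0, 0, 0, 0, 0, 0],
    [0, 0, 0, 0, 0, 0, 0],
    [0, 0, 0, 0, 0, 0, 0],
    [0, 0, 0, 0, 0, 0, 0],
    [0, 0, 0, 0, 0, -0.01, 0],
    [0, 0, 0, 0, 0, -0.046, 0],
    [0, 0, 0, 0, 0, -0.082, 0],
    [0, 0, 0, 0, 0, -0.082, 0],
  ],
)

```text
clock: 14.0
eef_pos: [506.0, 64.9, 128.3]
tcp_rot: [3.136, -0.001, 1.458]
contact_force: [0.6, -0.2, -1.8]
opening: 0.241
grasp_force: 39.7
```

Request:
move_arm(
  motion=[
    [0, 0, 0, -0.03, 0.009, 0, 0],
    [0, 0, 0, -0.085, 0.025, 0, 0],
    [0, 0, 0, -0.14, 0.0415, 0, 0],
    [0, 0, 0, -0.195, 0.058, 0, 0],
    [0, 0, 0, -0.25, 0.074, 0, 0],
    [0, 0, 0, -0.29, 0.086, 0, 0],
    [0, 0, 0, -0.3162, 0.0938, 0, 0],
    [0, 0, 0, -0.3162, 0.0938, 0, 0],
  ],
)

```text
clock: 15.0
eef_pos: [561.5, -261.2, 124.7]
tcp_rot: [-3.141, -0.0, 1.456]
contact_force: [-0.7, 1.1, -2.3]
opening: 0.243
grasp_force: 39.6
```

Request:
move_arm(
  motion=[
    [0, 0, 0, 0, 0, 0.005, 0],
    [0, 0, 0, 0, 0, 0.035, 0],
    [0, 0, 0, 0, 0, 0.065, 0],
    [0, 0, 0, 0, 0, 0.078, 0],
    [0, 0, 0, 0, 0, 0.0843, 0],
    [0, 0, 0, 0, 0, 0.0843, 0],
    [0, 0, 0, 0, 0, 0.0843, 0.045],
    [0, 0, 0, 0, 0, 0.0843, 0.045],
  ],
)

```text
clock: 16.0
eef_pos: [562.2, -260.2, 41.9]
tcp_rot: [3.14, 0.0, 1.458]
contact_force: [-0.7, -0.1, 0.1]
opening: 0.528
grasp_force: 0.0
```

Request:
move_arm(
  motion=[
    [0, 0, 0, 0, 0, -0.035, 0.05],
    [0, 0, 0, 0, 0, -0.089, 0.05],
    [0, 0, 0, 0.04, -0.0063, -0.089, 0.06],
    [0, 0, 0, 0.095, -0.015, -0.089, 0.06],
    [0, 0, 0, 0.15, -0.0235, -0.089, 0.06],
    [0, 0, 0, 0.205, -0.032, -0.089, 0.06],
    [0, 0, 0, 0.2515, -0.0394, -0.089, 0.06],
    [0, 0, 0, 0.2515, -0.0394, -0.089, 0.06],
  ],
)

```text
clock: 17.0
eef_pos: [550.8, -3.0, 130.6]
tcp_rot: [3.141, -0.0, 1.461]
contact_force: [0.3, -0.1, 0.4]
opening: 0.7
grasp_force: 0.0
```

```bash
python3 - <<'E'
from rig import *
import cv2,numpy as np
grab_frame("side");grab_frame("side")
s=sensors.sense();print(s["eef_pos"],s["tcp_rot"],s["opening"],s["contact_force"],s["clock"])
c=camera_params("wrist");p,d=grab_frame("wrist");np.savez("w6.npz",p=p,d=d,**c)
q,_=grab_frame("side")
cv2.imwrite("pics/w6.png",np.hstack([p,q])[::,:,::-1][:, :, :]) 
cv2.imwrite("pics/w6s.png",cv2.resize(np.hstack([p,q])[...,::-1],(800,300)))
E
python3 w.py w6.npz
```

```text
[551.12946342  -5.53020056 130.51868587] [3.14090899e+00 2.10760424e-04 1.45926215e+00] 0.7016406759641549 [ 0.33580642 -0.64542732  0.02069986] 17.1
remote [552.9  -4.7  99.6  38.8  83.4]
bamboo [606.7 -14.5 302.5 222.9  -6.4]
```

View pics/w6s.png

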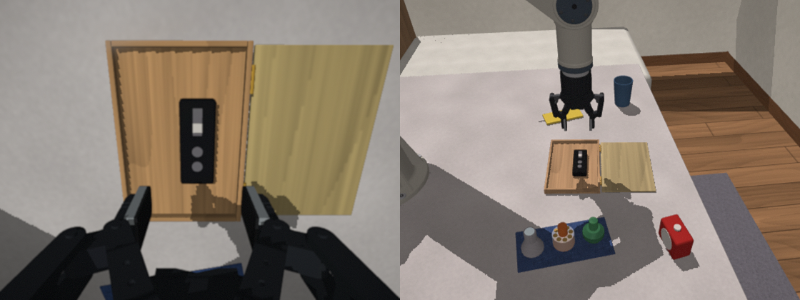

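Left half (wrist): remote alone in the tray at about (198,140). Right half (side view): magnifier, carousel and bowl stand upright on the mat at (531,240), (563,235) and (593,230).

Request:
move_arm(
  motion=[
    [0, 0, 0, 0, 0.0008, 0.04, 0.06],
    [0, 0, 0, 0, 0.0008, 0.08, 0.06],
    [0, 0, 0, 0, 0.0008, 0.1, 0.06],
    [0, 0, 0, 0, 0.0008, 0.115, 0.06],
    [0, 0, 0, 0, 0.0008, 0.122, 0.06],
    [0, 0, 0, 0, 0.0008, 0.122, 0.06],
    [0, 0, 0, 0, 0.0008, 0.122, 0.06],
  ],
)

```text
clock: 18.08
eef_pos: [552.3, -5.9, 8.9]
tcp_rot: [3.14, -0.0, 1.458]
contact_force: [0.1, -0.4, -0.6]
opening: 0.7
grasp_force: 0.0
```

Request:
move_arm(
  motion=[
    [0, 0, 0, 0, 0, 0, 0],
    [0, 0, 0, 0, 0, 0, 0],
    [0, 0, 0, 0, 0, 0, 0],
    [0, 0, 0, 0, 0, 0, 0],
  ],
)

```text
clock: 18.58
eef_pos: [552.2, -5.8, 9.0]
tcp_rot: [3.14, -0.0, 1.458]
contact_force: [-1.2, -0.3, 4.6]
opening: 0.456
grasp_force: 40.7
```

Request:
move_arm(
  motion=[
    [0, 0, 0, 0, 0, -0.01, 0],
    [0, 0, 0, 0, 0, -0.04, 0],
    [0, 0, 0, 0, 0, -0.075, 0],
    [0, 0, 0, 0, 0, -0.1, 0],
    [0, 0, 0, 0, 0, -0.11, 0],
  ],
)

```text
clock: 19.2
eef_pos: [552.5, -5.8, 120.2]
tcp_rot: [3.139, -0.0, 1.458]
contact_force: [0.7, -0.0, -1.2]
opening: 0.458
grasp_force: 40.5
```

To row units: 1.2 rad / 3.1416 = 0.382.

Request:
move_arm(
  motion=[
    [0, 0, 0.0318, 0.02, -0.005, 0, 0],
    [0, 0, 0.0796, 0.055, -0.014, 0, 0],
    [0, 0, 0.1305, 0.095, -0.024, 0, 0],
    [0, 0, 0.1814, 0.135, -0.034, 0, 0],
    [0, 0, 0.2324, 0.175, -0.044, 0, 0],
    [0, 0, 0.2833, 0.21, -0.053, 0, 0],
    [0, 0, 0.3342, 0.24, -0.061, 0, 0],
    [0, 0, 0.382, 0.2583, -0.0655, 0, 0],
  ],
)

```text
clock: 20.2
eef_pos: [514.9, 259.5, 117.6]
tcp_rot: [3.141, 0.001, 0.254]
contact_force: [0.1, -0.3, -0.9]
opening: 0.458
grasp_force: 40.5
```

Run:
```python
from rig import *
import cv2,numpy as np
for i in range(5): grab_frame("side")
s=sensors.sense();print(s["eef_pos"],s["tcp_rot"],s["opening"],s["contact_force"],s["clock"])
c=camera_params("wrist");p,d=grab_frame("wrist");np.savez("w7.npz",p=p,d=d,**c)
cs=camera_params("scene");q,qd=grab_frame("scene");np.savez("s7.npz",p=q,d=qd,**cs)
cv2.imwrite("pics/w7s.png",cv2.resize(np.hstack([p,q])[...,::-1],(800,300)))
from h import *
for f in("w7.npz","s7.npz"):
    p,d,K,T=cam(f);hsv=cv2.cvtColor(p,cv2.COLOR_RGB2HSV);H,S=hsv[...,0],hsv[...,1]
    m=big((H>22)&(H<33)&(S>180));c=max(cv2.findContours(m.astype(np.uint8),0,1)[0],key=len)[:,0];print(f,m.sum(),rect(ray(c,K,T,8)[:,:2]))
```

```text
[515.4137033  257.60733417 117.77076473] [3.14115218e+00 9.30852376e-04 2.60701332e-01] 0.4606393855929072 [ 0.06804328  0.21222387 -1.10417133] 20.45
w7.npz 3933 [558.5 267.3  58.2  38.9 -75. ]
s7.npz 2001 [515.9 258.3 130.8  59.5  14.5]
```

View pics/w7s.png

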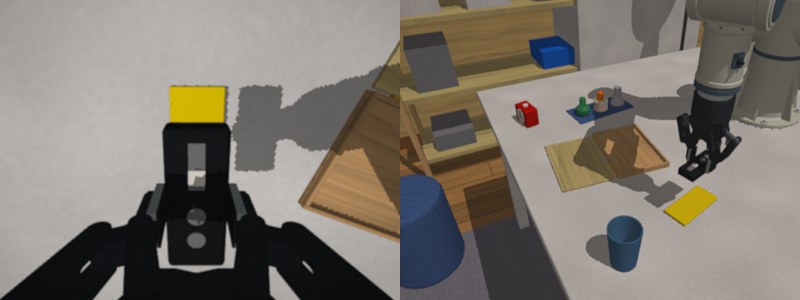

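Left half (wrist): the remote is held level and face up, aligned with the pad showing at (198,105). Right half: the pad is at (690,205) and all else undisturbed.

Request:
move_arm(
  motion=[
    [0, 0, 0, -0.0015, 0.0015, 0.01, 0],
    [0, 0, 0, -0.0015, 0.0015, 0.045, 0],
    [0, 0, 0, -0.0015, 0.0015, 0.08, 0],
    [0, 0, 0, -0.0015, 0.0015, 0.1, 0],
    [0, 0, 0, -0.0015, 0.0015, 0.1075, 0],
    [0, 0, 0, -0.0015, 0.0015, 0.1075, 0],
    [0, 0, 0, -0.0015, 0.0015, 0.1075, 0],
  ],
)

```text
clock: 21.42
eef_pos: [514.9, 256.2, 10.8]
tcp_rot: [-3.142, -0.0, 0.258]
contact_force: [-0.5, 0.1, -0.7]
opening: 0.458
grasp_force: 41.9
```

Request:
move_arm(
  motion=[
    [0, 0, 0, 0, 0, 0, 0.055],
    [0, 0, 0, 0, 0, 0, 0.055],
    [0, 0, 0, 0, 0, 0, 0.055],
    [0, 0, 0, 0, 0, -0.02, 0.055],
    [0, 0, 0, 0, 0, -0.07, 0.055],
    [0, 0, 0, -0.03, 0, -0.12, 0.055],
    [0, 0, 0, -0.08, 0, -0.14, 0.055],
    [0, 0, 0, -0.12, 0, -0.14, 0.055],
  ],
)

```text
clock: 22.42
eef_pos: [398.0, 225.8, 152.4]
tcp_rot: [-3.141, -0.003, 0.258]
contact_force: [-0.3, 0.1, -0.3]
opening: 0.643
grasp_force: 0.0
```

```bash
cat > pad.py <<'E'
from rig import *
from h import *
for i in range(4): grab_frame("side")
s=sensors.sense();print(s["eef_pos"],s["tcp_rot"],s["opening"],s["contact_force"],s["clock"])
for n in("wrist","scene"):
    c=camera_params(n);p,d=grab_frame(n);np.savez(n+"8.npz",p=p,d=d,**c)
    if n=="wrist":cv2.imwrite("pics/w8.png",p[...,::-1])
    p,d,K,T=cam(n+"8.npz");W=cloud(d,K,T);hsv=cv2.cvtColor(p,cv2.COLOR_RGB2HSV);H,S,V=hsv[...,0],hsv[...,1],hsv[...,2]
    m=big((H>20)&(H<34)&(S>150)&(W[...,2]<25));c=max(cv2.findContours(m.astype(np.uint8),0,1)[0],key=len)[:,0];print(n,"pad",rect(ray(c,K,T,8)[:,:2]))
    m=(V<75)&(W[...,2]>20)&(W[...,2]<36)&(abs(W[...,0]-515)<80)&(abs(W[...,1]-257)<50);m=cv2.morphologyEx(big(m).astype(np.uint8),cv2.MORPH_CLOSE,np.ones((9,9)));c=max(cv2.findContours(m,0,1)[0],key=len)[:,0];print(n,"remote",rect(ray(c,K,T,26)[:,:2]),W[m>0].mean(0))
E
python3 pad.py
```

```text
[398.76094302 225.97331764 151.13847421] [-3.14131030e+00 -1.27984561e-03  2.58271372e-01] 0.6457232250633151 [ 0.95542822  0.66652509 -0.11941162] 22.625
wrist pad [498.6 251.9  95.1  58.6  15. ]
wrist remote [504.2 252.4  75.3  38.9  14.8] [504.33397963 252.36392182  27.37377767]
scene pad [515.7 258.5 131.7  60.   14.1]
scene remote [518.1 259.1 104.1  41.8  14.9] [521.39539303 261.42829225  28.18810229]
```

View pics/w8.png

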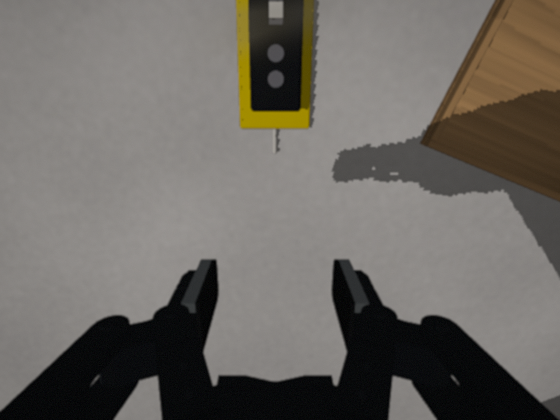

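The wrist view shows the remote face up, centred across the pad and aligned with it, the near end (275,108) inset evenly from the pad's edge (275,127). Measured offsets are about 0.5 mm lengthwise and 1 mm across. Next: returning the three.

To row units: -0.6 rad / 3.1416 = -0.191.

Request:
move_arm(
  motion=[
    [0, 0, -0.0255, 0.0023, 0.035, 0, 0.045],
    [0, 0, -0.0573, 0.005, 0.077, 0, 0.045],
    [0, 0, -0.0923, 0.008, 0.122, 0, 0.045],
    [0, 0, -0.1273, 0.011, 0.167, 0, 0.045],
    [0, 0, -0.1592, 0.014, 0.212, 0, 0.045],
    [0, 0, -0.191, 0.0168, 0.2558, 0, 0.045],
  ],
)

```text
clock: 23.48
eef_pos: [481.7, -19.1, 150.4]
tcp_rot: [3.141, -0.0, 0.861]
contact_force: [0.9, 0.9, -0.4]
opening: 0.524
grasp_force: 0.0
```

To row units: -0.6 rad / 3.1416 = -0.191.

Request:
move_arm(
  motion=[
    [0, 0, -0.0318, -0.022, 0.037, 0, 0.045],
    [0, 0, -0.0637, -0.044, 0.074, 0, 0.045],
    [0, 0, -0.0987, -0.066, 0.112, 0, 0.045],
    [0, 0, -0.1337, -0.09, 0.152, 0, 0.045],
    [0, 0, -0.1655, -0.112, 0.19, 0, 0.045],
    [0, 0, -0.191, -0.1304, 0.2206, 0, 0.045],
    [0, 0, -0.191, -0.1304, 0.2206, 0.024, 0.045],
    [0, 0, -0.191, -0.1304, 0.2206, 0.024, 0.045],
  ],
)

```text
clock: 24.48
eef_pos: [560.9, -260.5, 124.4]
tcp_rot: [-3.138, -0.001, 1.457]
contact_force: [0.1, 0.6, -0.3]
opening: 0.527
grasp_force: 0.0
```

Run:
```python
from rig import *
from h import *
for i in range(3): grab_frame("side")
s=sensors.sense();print(s["eef_pos"],s["tcp_rot"],s["opening"],s["contact_force"],s["clock"])
c=camera_params("wrist");p,d=grab_frame("wrist");np.savez("w9.npz",p=p,d=d,**c)
p,d,K,T=cam("w9.npz");W=cloud(d,K,T)
m=(W[...,2]>58)&(W[...,2]<75)&(abs(W[...,1]+267)<45)
k,l,st,_=cv2.connectedComponentsWithStats(m.astype(np.uint8))
for i in range(1,k):
    if st[i,4]>100: print(st[i],W[l==i].mean(0).round(1),p[l==i].mean(0).round())
```

```text
[ 562.13324826 -260.22553719  126.96858315] [3.14145674e+00 3.41885108e-05 1.45795827e+00] 0.5313641572963025 [-0.37579457 -0.26127775 -0.26545702] 24.625
[ 502  189   58   75 3473] [ 738.9 -286.6   60.5] [156.  39.  34.]
[259 204  32  32 790] [ 562.6 -258.4   64.3] [39. 99. 58.]
[158 226  34  32 829] [ 493.1 -266.3   64.3] [182.  88.   4.]
[  56  242   45   39 1310] [ 422.2 -273.6   64.5] [ 99. 107. 110.]
```

Request:
move_arm(
  motion=[
    [0, 0, 0, 0, 0, 0.04, 0.045],
    [0, 0, 0, 0, 0, 0.07, 0.045],
    [0, 0, 0, 0, 0, 0.085, 0.045],
    [0, 0, 0, 0, 0, 0.085, 0.045],
    [0, 0, 0, 0, 0, 0.085, 0.0],
    [0, 0, 0, 0, 0, 0.085, 0.0],
    [0, 0, 0, 0, 0, 0.085, 0.0],
    [0, 0, 0, 0, 0, 0.085, 0.0],
  ],
)

```text
clock: 25.68
eef_pos: [562.6, -260.6, 43.1]
tcp_rot: [3.139, 0.001, 1.458]
contact_force: [-1.2, 0.6, 7.4]
opening: 0.242
grasp_force: 39.2
```

Request:
move_arm(
  motion=[
    [0, 0, 0, 0, 0, -0.01, 0],
    [0, 0, 0, 0, 0, -0.045, 0],
    [0, 0, 0, 0, 0, -0.085, 0],
    [0, 0, 0, 0.03, -0.009, -0.085, 0],
    [0, 0, 0, 0.08, -0.0237, -0.085, 0],
    [0, 0, 0, 0.135, -0.04, -0.085, 0],
    [0, 0, 0, 0.19, -0.0564, -0.085, 0],
    [0, 0, 0, 0.24, -0.0712, -0.085, 0],
  ],
)

```text
clock: 26.68
eef_pos: [517.4, -12.0, 127.3]
tcp_rot: [3.141, -0.0, 1.458]
contact_force: [0.9, -0.3, -1.6]
opening: 0.241
grasp_force: 39.6
```

Request:
move_arm(
  motion=[
    [0, 0, 0, 0.04, -0.012, 0, 0],
    [0, 0, 0, 0.065, -0.0193, 0, 0],
    [0, 0, 0, 0.0762, -0.0226, 0, 0],
    [0, 0, 0, 0.0762, -0.0226, 0, 0],
    [0, 0, 0, 0.0762, -0.0226, 0.03, 0],
    [0, 0, 0, 0.0762, -0.0226, 0.06, 0],
    [0, 0, 0, 0.0762, -0.0226, 0.076, 0],
    [0, 0, 0, 0.0762, -0.0226, 0.0818, 0],
  ],
)

```text
clock: 27.68
eef_pos: [503.4, 63.7, 45.5]
tcp_rot: [-3.139, 0.001, 1.457]
contact_force: [-5.6, -2.1, 33.6]
opening: 0.239
grasp_force: 42.7
```

Request:
move_arm(
  motion=[
    [0, 0, 0, 0, 0, 0, 0],
    [0, 0, 0, 0, 0, 0, 0],
    [0, 0, 0, 0, 0, 0, 0.05],
    [0, 0, 0, 0, 0, 0, 0.05],
    [0, 0, 0, 0, 0, 0, 0.05],
  ],
)

```text
clock: 28.3
eef_pos: [504.3, 64.6, 45.0]
tcp_rot: [3.141, -0.0, 1.458]
contact_force: [0.4, -0.2, 0.8]
opening: 0.587
grasp_force: 0.0
```

Request:
move_arm(
  motion=[
    [0, 0, 0, 0, 0, -0.035, 0.05],
    [0, 0, 0, 0, 0, -0.082, 0.05],
    [0, 0, 0, -0.04, 0.003, -0.082, 0.045],
    [0, 0, 0, -0.1, 0.0072, -0.082, 0.045],
    [0, 0, 0, -0.16, 0.0116, -0.082, 0.045],
    [0, 0, 0, -0.22, 0.016, -0.082, 0.045],
    [0, 0, 0, -0.28, 0.0204, -0.082, 0.045],
    [0, 0, 0, -0.3313, 0.0241, -0.082, 0.045],
  ],
)

```text
clock: 29.3
eef_pos: [490.4, -269.6, 127.0]
tcp_rot: [3.141, 0.0, 1.457]
contact_force: [0.1, 0.8, 0.2]
opening: 0.528
grasp_force: 0.0
```

Request:
move_arm(
  motion=[
    [0, 0, 0, 0, 0, 0, 0.045],
    [0, 0, 0, 0, 0, 0, 0.045],
    [0, 0, 0, 0, 0, 0.04, 0.045],
    [0, 0, 0, 0, 0, 0.075, 0.045],
    [0, 0, 0, 0, 0, 0.085, 0.045],
    [0, 0, 0, 0, 0, 0.085, 0.045],
  ],
)

```text
clock: 30.05
eef_pos: [490.7, -266.5, 41.9]
tcp_rot: [-3.141, -0.0, 1.459]
contact_force: [-0.3, 0.0, 0.4]
opening: 0.526
grasp_force: 0.0
```

Request:
move_arm(
  motion=[
    [0, 0, 0, 0, 0, 0, 0],
    [0, 0, 0, 0, 0, 0, 0],
    [0, 0, 0, 0, 0, 0, 0],
    [0, 0, 0, 0, 0, 0, 0],
  ],
)

```text
clock: 30.55
eef_pos: [491.6, -267.6, 43.4]
tcp_rot: [3.139, 0.0, 1.458]
contact_force: [0.9, 3.1, 6.7]
opening: 0.241
grasp_force: 39.2
```

Request:
move_arm(
  motion=[
    [0, 0, 0, 0, 0, -0.01, 0],
    [0, 0, 0, 0, 0, -0.045, 0],
    [0, 0, 0, 0, 0, -0.085, 0],
    [0, 0, 0, 0.03, -0.0027, -0.085, 0],
    [0, 0, 0, 0.085, -0.0076, -0.085, 0],
    [0, 0, 0, 0.14, -0.0125, -0.085, 0],
    [0, 0, 0, 0.195, -0.0174, -0.085, 0],
    [0, 0, 0, 0.24, -0.0215, -0.085, 0],
  ],
)

```text
clock: 31.55
eef_pos: [496.4, -24.7, 127.8]
tcp_rot: [3.141, -0.0, 1.458]
contact_force: [0.1, 0.4, -0.5]
opening: 0.239
grasp_force: 39.3
```

Request:
move_arm(
  motion=[
    [0, 0, 0, 0.02, -0.0018, 0, 0],
    [0, 0, 0, 0.025, -0.0022, 0, 0],
    [0, 0, 0, 0.025, -0.0022, 0, 0],
    [0, 0, 0, 0.025, -0.0022, 0.03, 0],
    [0, 0, 0, 0.025, -0.0022, 0.055, 0],
    [0, 0, 0, 0.025, -0.0022, 0.071, 0],
    [0, 0, 0, 0.025, -0.0022, 0.078, 0],
    [0, 0, 0, 0.025, -0.0022, 0.081, 0],
  ],
)

```text
clock: 32.55
eef_pos: [497.1, -1.7, 46.2]
tcp_rot: [-3.141, 0.0, 1.457]
contact_force: [-9.9, -2.0, 35.1]
opening: 0.237
grasp_force: 42.9
```

Request:
move_arm(
  motion=[
    [0, 0, 0, 0, 0, 0, 0],
    [0, 0, 0, 0, 0, 0, 0],
    [0, 0, 0, 0, 0, 0, 0.045],
    [0, 0, 0, 0, 0, 0, 0.045],
    [0, 0, 0, 0, 0, 0, 0.045],
  ],
)

```text
clock: 33.17
eef_pos: [497.2, -1.4, 46.0]
tcp_rot: [3.141, -0.0, 1.458]
contact_force: [0.3, 0.3, 0.2]
opening: 0.529
grasp_force: 0.0
```

Request:
move_arm(
  motion=[
    [0, 0, 0, 0, 0, -0.035, 0.045],
    [0, 0, 0, 0, 0, -0.081, 0.045],
    [0, 0, 0, -0.03, -0.005, -0.081, 0.045],
    [0, 0, 0, -0.085, -0.014, -0.081, 0.05],
    [0, 0, 0, -0.14, -0.023, -0.081, 0.05],
    [0, 0, 0, -0.195, -0.032, -0.081, 0.05],
    [0, 0, 0, -0.245, -0.04, -0.081, 0.05],
    [0, 0, 0, -0.2797, -0.046, -0.081, 0.05],
  ],
)

```text
clock: 34.17
eef_pos: [419.1, -276.1, 127.0]
tcp_rot: [3.141, 0.0, 1.457]
contact_force: [0.0, 0.6, -0.1]
opening: 0.587
grasp_force: 0.0
```

Request:
move_arm(
  motion=[
    [0, 0, 0, 0, 0, 0, 0.05],
    [0, 0, 0, 0, 0, 0, 0.05],
    [0, 0, 0, 0, 0, 0.04, 0.05],
    [0, 0, 0, 0, 0, 0.075, 0.05],
    [0, 0, 0, 0, 0, 0.084, 0.05],
    [0, 0, 0, 0, 0, 0.084, 0.05],
    [0, 0, 0, 0, 0, 0.084, 0.05],
  ],
)

```text
clock: 35.05
eef_pos: [420.7, -274.3, 44.0]
tcp_rot: [3.14, 0.001, 1.458]
contact_force: [-0.6, 0.5, 0.2]
opening: 0.59
grasp_force: 0.0
```

Request:
move_arm(
  motion=[
    [0, 0, 0, 0, 0, 0, 0],
    [0, 0, 0, 0, 0, 0, 0],
    [0, 0, 0, 0, 0, 0, 0],
    [0, 0, 0, 0, 0, 0, 0],
  ],
)

```text
clock: 35.55
eef_pos: [420.3, -274.5, 43.9]
tcp_rot: [3.14, 0.001, 1.458]
contact_force: [-0.4, 1.0, 7.0]
opening: 0.313
grasp_force: 38.8
```

Request:
move_arm(
  motion=[
    [0, 0, 0, 0, 0, -0.01, 0],
    [0, 0, 0, 0, 0, -0.045, 0],
    [0, 0, 0, 0, 0, -0.083, 0],
    [0, 0, 0, 0.03, 0.006, -0.083, 0],
    [0, 0, 0, 0.08, 0.016, -0.083, 0],
    [0, 0, 0, 0.13, 0.026, -0.083, 0],
    [0, 0, 0, 0.175, 0.035, -0.083, 0],
    [0, 0, 0, 0.2, 0.04, -0.083, 0],
  ],
)

```text
clock: 36.55
eef_pos: [482.5, -78.0, 126.6]
tcp_rot: [3.141, -0.0, 1.459]
contact_force: [0.8, 0.4, -1.4]
opening: 0.316
grasp_force: 39.9
```

Request:
move_arm(
  motion=[
    [0, 0, 0, 0.013, 0.003, 0, 0],
    [0, 0, 0, 0.017, 0.0035, 0, 0],
    [0, 0, 0, 0.017, 0.0035, 0, 0],
    [0, 0, 0, 0.017, 0.0035, 0.03, 0],
    [0, 0, 0, 0.017, 0.0035, 0.055, 0],
    [0, 0, 0, 0.017, 0.0035, 0.07, 0],
    [0, 0, 0, 0.017, 0.0035, 0.076, 0],
    [0, 0, 0, 0.017, 0.0035, 0.079, 0],
  ],
)

```text
clock: 37.55
eef_pos: [487.8, -63.7, 47.0]
tcp_rot: [3.141, 0.0, 1.457]
contact_force: [-2.8, 0.5, 9.8]
opening: 0.312
grasp_force: 41.1
```

Request:
move_arm(
  motion=[
    [0, 0, 0, 0, 0, 0, 0],
    [0, 0, 0, 0, 0, 0, 0],
    [0, 0, 0, 0, 0, 0, 0.05],
    [0, 0, 0, 0, 0, 0, 0.05],
    [0, 0, 0, 0, 0, -0.02, 0.05],
    [0, 0, 0, 0, 0, -0.07, 0.05],
    [0, 0, 0, 0, 0, -0.12, 0.05],
    [0, 0, 0, 0, 0, -0.16, 0.05],
  ],
)

```text
clock: 38.55
eef_pos: [487.8, -63.4, 209.1]
tcp_rot: [3.14, 0.0, 1.458]
contact_force: [0.0, 0.2, -0.2]
opening: 0.583
grasp_force: 0.0
```

Request:
move_arm(
  motion=[
    [0, 0, 0, 0.03, 0, -0.045, 0.05],
    [0, 0, 0, 0.062, 0, -0.09, 0.05],
    [0, 0, 0, 0.062, 0, -0.124, 0.05],
    [0, 0, 0, 0.062, 0, -0.124, 0.05],
    [0, 0, 0, 0.062, 0, -0.124, 0.05],
  ],
)

```text
clock: 39.17
eef_pos: [494.0, -1.8, 330.2]
tcp_rot: [-3.141, 0.0, 1.458]
contact_force: [-1.0, -0.6, -1.0]
opening: 0.584
grasp_force: 0.0
```

```bash
python3 - <<'E'
from rig import *
from h import *
for i in range(4): grab_frame("side")
s=sensors.sense();print(s["eef_pos"],s["tcp_rot"],s["clock"])
c=camera_params("wrist");p,d=grab_frame("wrist");np.savez("w10.npz",p=p,d=d,**c)
c=camera_params("scene");q,d=grab_frame("scene");np.savez("s10.npz",p=q,d=d,**c)
cv2.imwrite("pics/w10.png",cv2.resize(np.hstack([p,q])[...,::-1],(800,300)))
for n in("scene0","s10"):
    p,d,K,T=cam(n+".npz");W=cloud(d,K,T);m=(W[...,2]>63)&(W[...,2]<85)&(W[...,0]>450)&(W[...,0]<560)&(abs(W[...,1])<120)
    k,l,st,_=cv2.connectedComponentsWithStats(m.astype(np.uint8))
    for i in range(1,k):
        if st[i,4]>15:print(n,W[l==i].mean(0).round(1))
E
python3 w.py w10.npz
```

```text
[493.94219031  -1.97645978 329.76284246] [-3.13960735e+00  1.83405987e-04  1.45735594e+00] 39.375
scene0 [489.4 -59.7  68.8]
scene0 [498.5   1.5  68.4]
scene0 [506.5  68.4  68.1]
s10 [489.5 -59.2  68.7]
s10 [499.2   2.2  68.1]
s10 [506.2  68.2  67.9]
top (277.5, 107.0, 9.3) 268 ray [504.8  64.6  68. ] cloud [504.6  64.5  67.5]
top (277.6, 162.3, 8.7) 234 ray [497.7  -1.1  68. ] cloud [497.9  -1.   67.9]
top (275.1, 209.9, 10.5) 343 ray [487.6 -63.3  68. ] cloud [487.6 -63.1  68.2]
remote [523.1  53.5  28.9   9.   63.6]
bamboo [608.1 -13.6 300.  218.9  -6.4]
```

View pics/w10.png

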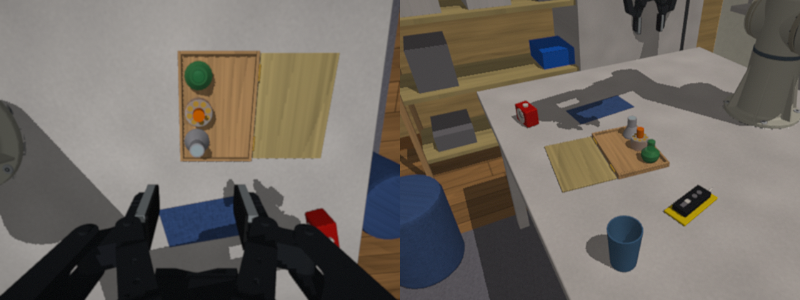

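Both halves of the view show the three upright in their old places (wrist: (198,75), (199,115), (197,148)), within about 0.5 mm. The remote is on the pad at (690,203), and the mug and clock have not been touched.

```bash
python3 -c "
from rig import order
print(order.sign_off())"
```

```text
the job is handed in; nothing more can be done
None
```

The job is done and handed in at about 39 s: the remote lies face up, centred on the charging pad to within about 1 mm, and the carousel, magnifier and bowl are back upright in the tray within about 0.5 mm of where they stood; on the way back the bowl and carousel touched down firmly (wrist readings of 34 and 35 N).

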